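Put the pocket level away in the toolbox's sprung tray

TASK

Put the small aluminium level away in the red toolbox: press the metal release on its lid so that the tray pops out, put the level down inside the tray, then push the tray home until it clicks and stays shut. Press and push gently, feeling for the catch, because a hard shove breaks it, and leave everything else as it stands.

Things in the scene. Friction and masses are not known exactly. Their poses are not given: they have to be found in the camera images.
- toolbox: Red plastic toolbox, fixed, 200 mm deep (x), 280 wide (y), 100 high; origin under its centre, x from its front to its back, y along its front, z up. One tray slides out of its front. Steel release on the lid 55 mm behind the front; black folded handle on the lid (top 112 mm high) 45 mm behind the release.
- release_top (a point): Centre of the top of the sprung steel release, 24 mm (x) by 36 mm (y), 10 mm above the lid, 110 mm above the work surface; axes as the toolbox's. It goes straight down by at most 8 mm against a spring; the tray is let go at 4 to 7 mm, at 4 to 7 N. More than 25 N breaks it.
- tray_front (a point): Centre of the outer, robot-facing face of the tray's front, 57 mm above the work surface; upright, 196 mm wide, 34 to 80 mm high, looking along the toolbox's -x; axes as the toolbox's. Latched, the face stands 22 mm out from the toolbox's front, and can be pushed in farther. More than 18 N on the tray breaks it. The push climbs past 12 N only when the catch has clicked.
- tray_in (a point): Centre of the tray's inner floor (moves with the tray), 34 mm above the work surface; axes as the toolbox's. Floor 156 mm (x) by 182 mm (y); side and rear walls 26 mm high, the front 46 mm. With the tray out, the floor from the front (x = -78 mm) back to x = +38 mm is open to above; the rest stays under the lid.
- tray (a joint): How far the tray is out, m: 0 latched, 0.12 fully out, negative pushed in past 0. A spring pushes it out: 8 N shut, 3.5 N fully out. The worn catch clicks at an unseen place that differs each time, 1.5 to 17 mm beyond 0, at about 10 N; just after it comes a rubber buffer of 8 N/mm. Let go, a latched tray returns to 0; one that has not clicked springs out.
- level_mid (a point): Centre of the loose aluminium pocket level, a bar 100 mm long (its y axis), 18 mm wide (x), 34 mm high (z), 140 g, standing on its narrow side; 17 mm above the work surface at the start.
- spanner: Steel spanner, 130 mm long, lying flat; bystander, leave it.
- nozzle: White plastic spray nozzle, about 60 mm long and 51 mm high; origin under its foot; bystander, leave it.
- jar: Clear open glass jar, 64 mm across, 85 mm high, near the toolbox's front right corner; origin under it; bystander, leave it.
- coaster: Round white ceramic coaster, 84 mm across, 8 mm thick, on the rear of the toolbox lid; bystander, leave it.
- tape: Black tape measure, 55 x 30 x 50 mm, on the rear of the toolbox lid; bystander, leave it.
- screwbox: Cardboard box of screws, 70 x 100 x 40 mm, to the left of the toolbox; bystander, leave it.
There are look-alikes about, which are no part of the job. Leave any blue, pink or turquoise look-alike of the part that bears level_mid alone.

How it is judged:
On the way, in this order (a step that is already met when the one before it is completed fails the run):
1. the release has been pressed and the tray has popped out (more than 100 mm) (value of joint tray above 0.1 m), for 0.2 s.
2. the level is down inside the tray, let go, with the tray still out (more than 80 mm) (x of level_mid in the frame of tray_in between -0.078 and 0.078 m and y of level_mid in the frame of tray_in between -0.091 and 0.091 m and z of level_mid in the frame of tray_in between 0.004 and 0.024 m and contact force between the fingers and level below 0.1 N and value of joint tray above 0.08 m), for 0.2 s.
At the end, for the whole second after the job is handed in: The tray is latched by itself (within 4 mm of its latched place, still), and the level is at rest inside it: its centre between the tray's walls and less than 24 mm above the tray's floor (x of level_mid in the frame of tray_in between -0.078 and 0.078 m and y of level_mid in the frame of tray_in between -0.091 and 0.091 m and z of level_mid in the frame of tray_in between 0.004 and 0.024 m and contact force between the fingers and level below 0.1 N and value of joint tray between -0.004 and 0.004 m and velocity of joint tray below 0.01 m/s and linear speed of level below 0.02 m/s); the robot touches nothing.
It fails at once if more than 18 N on the tray from the robot (contact force between any of the fingers, the arm and tray above 18 N).
It fails at once if more than 25 N on the release (contact force between any of the fingers, the arm and release above 25 N).
It fails at once if a bystander moved more than 25 mm (distance of any of spanner, nozzle, jar, coaster, tape, screwbox from where it was at the start of the episode above 0.025 m).
It fails at once if the jar or the nozzle tipped over (angle between any of jar, nozzle's own z axis and vertical above 0.4 rad).
It also fails if it takes over 72 s, if anything falls off the work surface, if the arm or the gripper's body presses on something with over 40 N, if the wrist force passes 120 N, or if a joint passes its speed limit or range.

ROBOT

A 7-joint arm with a two-finger parallel gripper is mounted at the origin on the work surface. World frame = base frame: x ahead of the robot, y to its left, z up, the work surface at z = 0. Lengths are in m, angles in rad, forces in N, time in s.
With the tool pointing down it reaches from about 0.425 to 0.925 m from the base axis. Payload 6.8 kg.
Tool frame: the origin (TCP) lies at the very end of the fingers, on their centre line; the grasp point (between the pads) lies 19 mm behind it; z points along the fingers, y is the line along which they close (so a half turn about z gives the same grasp; the last joint's range is limited). The gripper opens to 85 mm and grips with 20 to 120 N. Pads are 22 mm wide; open, the fingers measure 114 mm over their backs; the gripper's body (76 mm by 85 mm) begins 54 mm behind the grasp point. The pads swing forward as they close: fully open they stand 13 mm farther back than shut.
Start: joints at [-1.37, 0.477, 0.022, 1.555, -0.011, 1.109, -0.083], TCP at [0.205, 0.643, 0.231] pointing down, gripper open.
Joint ranges: [-2.96, 2.96], [-0.34, 2.1], [-1.41, 1.46], [0.24, 2.44], [-1.37, 4.51], [0.17, 1.92], [-2.96, 2.96]. Speed limits (rad/s): [2.39, 2.39, 3.14, 3.14, 3.14, 3.14, 3.14].

INTERFACE

Orientations are given as a rotation vector (axis times angle).
In Python, from bench import get_obs, viewer, r gives the robot as it stands. The module is installed in compiled form; this text tells all that it offers.
- The arm moves only by the tool play_rows, never from a script. Its argument "commands" is a list that holds one entry, the list of rows, each a list of 5 numbers: the gripper's target within -1 to 1 (shut at 1, half-way at 0, fully open at -1), then the shift along the tool's x, y, z scaled (see below), then the turn about the tool's z scaled (see below). A call has 1 to 12 rows; each row is the pose to reach, as a shift and turn from the pose commanded when the call began, along the tool's axes at that moment; what a row does not reach only later rows make up. The controller multiplies each number of a shift by 0.2 m and each number of a turn by pi/2 rad. A row lasts 1/12 s, in which the tool goes at most 41.7 mm and 7.16 degrees, less where a joint would pass 70% of its speed; a pose out of reach is approached as far as the arm can. A call with a number of a shift or a turn outside -1 to 1 is refused whole. A call with a gripper value outside its range is refused whole. The fingers move at their own pace and stop on an object; "grip_force" is the grip in N (left out, the last holds). Time passes only in rows, so rows that repeat a pose let the fingers close. It gives the time, the measured TCP pose, the force, the opening and the grip force at its end, in the units of the state.
- get_obs(): the state, without advancing time (a new reading comes with each control period).
- viewer.grab_frame(name): name is "scene" or "top" or "wrist"; returns a dict with "pixels" (400x640x3 uint8, red, green, blue), "fovy" (degrees; the focal length in pixels is half the picture's height over the tangent of half this angle, whatever the lens; pixels are square), "cx", "cy" (the principal point, pixels), "world_to_cam" (4x4, takes a point from world to camera coordinates); the wrist camera has in their place "hand_eye" (4x4, takes a point from camera to tool coordinates, whose origin is the TCP and whose axes are the flange's). Camera axes: x right, y up, looking along -z (the intrinsics and any distortion apply to the point x, -y, -z); pixel columns grow to the right and rows downward; lengths in m; the calibration is good to about 2 mm. A picture is of the moment at which its call begins: read the wrist's pose just before it. There is no depth.
- r.hand_in(): hands the job in; it is judged then, once.
Trained networks look in a picture, given as the dict that the camera call returned (one of the last four; its "shot" number tells which), for a name from the list of things; names that differ only in an ending like _2 or _b are one class to them, and where a whole thing is asked for, a point or a joint stands for the part that bears it (a point fixed in the world has none). Each returns a list of dicts, best first, with "score" (0 to 1); they miss things now and then, are a little off and sometimes report something else, mostly with a low value. They report only what shows in the picture. A call takes as long as a camera call. They do not tell look-alikes from the thing itself.
- viewer.trace(picture, thing): "pixels" (400x640 bool, what is visible of it) and "rect" ([left, top, right, bottom] in pixels, round what is visible of it).
The state is a dict: "clock": time; "joints": joint angles; "qvel": joint speeds; "tau": joint torques, N m; "tcp_pos": TCP position; "orientation": TCP orientation; "contact_force": force on the tool from outside, world axes, zero at the start; "moment": the same for the moment, N m; "grip_width": finger opening in m; "gripper_force": force on a finger pad.
Only numpy, scipy, OpenCV 4.12 (cv2) and the standard library are available. Lean on these libraries where they do the work, as an engineer would, in place of code of your own. Each camera call takes 0.05 s, during which the arm holds its last target. There are 200 camera calls.

## Working session

There is one attempt and no reset: what is moved stays moved. The work goes in short steps, Python scripts to look and compute and a tool call to move; the robot and the scene stay as the last step left them, time stands still between calls to the robot, and variables do not carry over. Pictures are saved under pics/ and viewed, at most 10 in all, crops included, and the job is handed in when it is done.

Besides the shell and the picture viewer there is one more tool, called in YAML: its name, and indented under it one key for each argument. play_rows: Moves the arm, as the interface text tells. Shifts and turns lie within -1 to 1; 1 stands for 0.2 m of shift or pi/2 rad of turn. Its arguments: {"type":"object","properties":{"commands":{"type":"array","items":{"type":"array","items":{"type":"array","items":{"type":"number","minimum":-1,"maximum":1}}}},"grip_force":{"type":"number"}},"required":["commands"]}

```bash
mkdir -p pics
cat > h.py <<'E'
import numpy as np, cv2
from scipy.spatial.transform import Rotation as R
from bench import get_obs, viewer, r
def K(p):
    f=200/np.tan(np.radians(p["fovy"])/2); return f,p["cx"],p["cy"]
def proj(p,X):
    f,cx,cy=K(p); c=(np.c_[np.atleast_2d(X),np.ones(len(np.atleast_2d(X)))]@np.array(p["world_to_cam"]).T)[:,:3]
    return np.c_[cx+f*c[:,0]/-c[:,2], cy-f*c[:,1]/-c[:,2]]
def back(p,uv,z):
    f,cx,cy=K(p); uv=np.atleast_2d(uv).astype(float); M=np.linalg.inv(np.array(p["world_to_cam"]))
    d=np.c_[(uv[:,0]-cx)/f,-(uv[:,1]-cy)/f,-np.ones(len(uv))]@M[:3,:3].T; o=M[:3,3]
    return o+d*((z-o[2])/d[:,2])[:,None]
def save(p,n): cv2.imwrite("pics/"+n,p["pixels"][:,:,::-1])
E
python3 - <<'E'
from h import *
print({k:np.round(v,3).tolist() for k,v in get_obs().items()})
for n in("scene","top"):
    p=viewer.grab_frame(n); save(p,n+".png"); print(n,[ (k,p[k]) for k in p if k not in("pixels","world_to_cam")],np.round(p["world_to_cam"],3).tolist())
    for t in("level_mid","toolbox","release_top","tray_front","jar","coaster","screwbox","spanner","nozzle"):
        for d in viewer.trace(p,t)[:4]:
            c=cv2.minAreaRect(np.argwhere(d["pixels"])[:,::-1].astype(np.float32))
            print(t,round(d["score"],2),np.round(d["rect"]).tolist(),np.round(c[0]),np.round(c[1]),round(c[2]), p["pixels"][d["pixels"]].mean(0).round())
E
```

```text
{'clock': 0.0, 'joints': [-1.37, 0.478, 0.022, 1.556, -0.012, 1.109, -0.083], 'qvel': [-0.002, 0.0, -0.001, 0.001, -0.001, 0.001, 0.0], 'tau': [0.001, -59.646, 1.608, -28.12, 0.013, 0.009, -0.0], 'tcp_pos': [0.205, 0.642, 0.23], 'orientation': [-0.483, -3.104, 0.003], 'contact_force': [0.349, 0.167, 0.03], 'moment': [-0.008, -0.043, -0.032], 'gripper_force': 0.0, 'grip_width': 0.086}
scene [('fovy', 47.770074868178895), ('cx', 322.23139468503655), ('cy', 203.5097712547608), ('shot', 1)] [[-0.005, 1.0, -0.006, 0.009], [-0.701, 0.001, 0.713, 0.346], [0.713, 0.008, 0.701, -1.502], [0.0, 0.0, 0.0, 1.0]]
level_mid 0.96 [405.0, 214.0, 441.0, 242.0] [423. 230.] [14. 44.] 68 [152. 155. 140.]
level_mid 0.9 [329.0, 169.0, 368.0, 194.0] [348. 179.] [15. 40.] 81 [168. 111. 119.]
level_mid 0.81 [384.0, 256.0, 429.0, 290.0] [406. 272.] [15. 49.] 63 [35. 62. 90.]
level_mid 0.72 [355.0, 200.0, 378.0, 234.0] [365. 219.] [41. 14.] 54 [ 42. 108.  97.]
toolbox 0.72 [188.0, 195.0, 332.0, 301.0] [260. 249.] [142. 101.] 1 [169.  39.  34.]
release_top 0.53 [261.0, 209.0, 278.0, 222.0] [267. 215.] [10. 16.] 
[... 1215 characters left out ...]
 [ 9. 34.] 63 [148. 148. 134.]
tray_front 0.67 [328.0, 199.0, 395.0, 208.0] [359. 202.] [67.  9.] 2 [110.  27.  25.]
jar 0.63 [402.0, 221.0, 431.0, 241.0] [416. 230.] [21. 25.] 90 [143. 145. 135.]
coaster 0.87 [316.0, 129.0, 345.0, 160.0] [331. 142.] [29. 28.] 45 [216. 207. 189.]
screwbox 0.64 [182.0, 128.0, 220.0, 162.0] [198. 146.] [27. 36.] 80 [148. 112.  77.]
screwbox 0.28 [188.0, 208.0, 202.0, 248.0] [196. 227.] [38. 12.] 88 [157. 150. 145.]
spanner 0.59 [190.0, 206.0, 202.0, 249.0] [196. 225.] [43. 12.] 88 [159. 152. 147.]
spanner 0.17 [220.0, 178.0, 251.0, 199.0] [237. 192.] [ 9. 36.] 64 [144. 145. 131.]
nozzle 0.7 [228.0, 241.0, 244.0, 256.0] [239. 247.] [22. 12.] 50 [179. 178. 173.]
```

Run:
```python
import cv2
t=cv2.imread("pics/top.png")[110:290,170:450]; cv2.imwrite("pics/t1.png",cv2.resize(t,None,fx=2.85,fy=2.85,interpolation=2))
s=cv2.imread("pics/scene.png")[150:320,170:540]; cv2.imwrite("pics/s1.png",cv2.resize(s,None,fx=2.15,fy=2.15,interpolation=2))
```

```text
(no output)
```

View pics/t1.png

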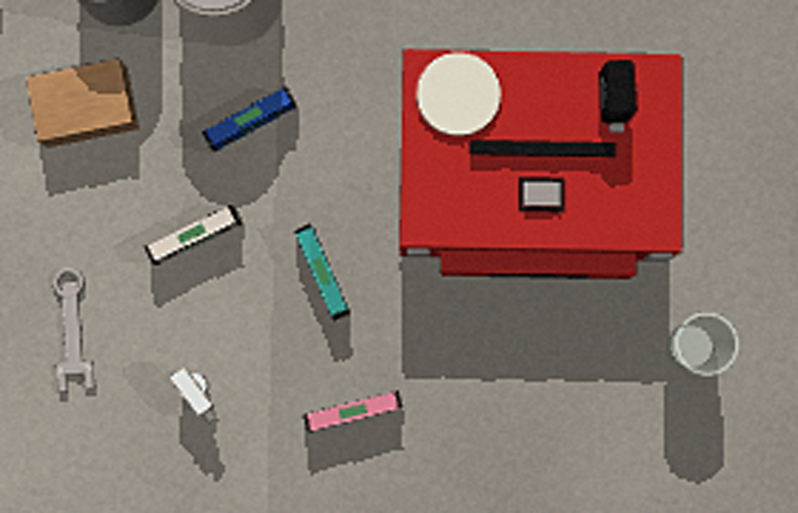

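View pics/s1.png

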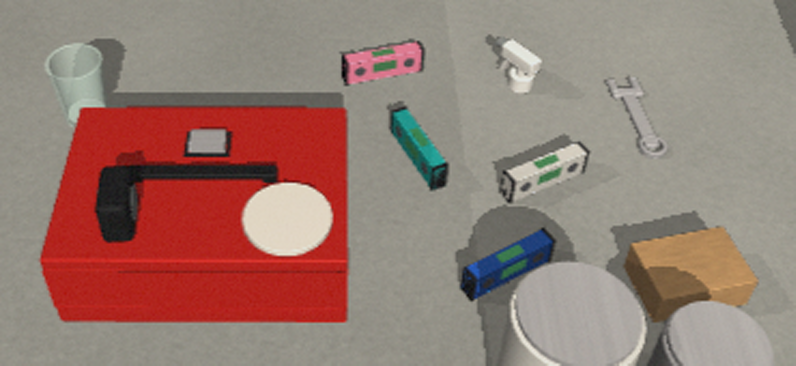

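```bash
cat > fit.py <<'E'
from h import *
from scipy.optimize import minimize
def hullmask(p,X):
    m=np.zeros((1600,2560),np.uint8); h=cv2.convexHull((proj(p,X)*4+1.5).round().astype(np.int32)); cv2.fillConvexPoly(m,h,1); return cv2.resize(m*255,(640,400),interpolation=cv2.INTER_AREA)/255.
def box(x,y,z):  return np.array([[a,b,c] for a in x for b in y for c in z])
def place(B,q): c,s=np.cos(q[2]),np.sin(q[2]); return B@np.array([[c,s,0],[-s,c,0],[0,0,1]])+[q[0],q[1],0]
def cost(q,views,boxes):
    e=0
    for p,m in views:
        M=np.max([hullmask(p,place(B,q)) for B in boxes],0); e+=np.abs(M-m).sum()/m.sum()
    return e
def fit(views,boxes,q0):
    best=None
    for dy in(0,.1,-.1):
        s=minimize(cost,[q0[0],q0[1],q0[2]+dy],args=(views,boxes),method="Nelder-Mead",options=dict(initial_simplex=np.array([[q0[0],q0[1],q0[2]+dy]]*4)+np.vstack([np.zeros(3),np.diag([.01,.01,.1])])))
        if best is None or s.fun<best.fun: best=s
    return best
E
python3 - <<'E'
from fit import *
T=viewer.grab_frame("top"); S=viewer.grab_frame("scene")
LB=[box((-.009,.009),(-.05,.05),(0,.034))]
# level: silver one
def pick(p,uv):
    for d in viewer.trace(p,"level_mid"):
        if d["pixels"][uv[1]-3:uv[1]+4,uv[0]-3:uv[0]+4].sum()>20: return d["pixels"].astype(float)
vt,vs=pick(T,(237,192)),pick(S,(423,230))
q0=back(T,(237.5,192),.03)[0]; print("lvl0",q0)
e=back(T,[(225,197.5),(251,184)],.034); print("ends",e.round(3))
q0[2]=np.arctan2(*(e[0]-e[1])[1::-1])-np.pi/2
for v in([(T,vt)],[(S,vs)],[(T,vt),(S,vs)]):
    b=fit(v,LB,q0); print("level",b.x.round(4),round(b.fun,3))
def red(p,rect):
    a=p["pixels"].astype(int); m=(a[:,:,0]>60)&(a[:,:,0]>2.2*a[:,:,1]); k=np.zeros_like(m); l,t,r_,b=rect;k[t:b,l:r_]=m[t:b,l:r_]
    m=k.astype(np.uint8); n,l,st,_=cv2.connectedComponentsWithStats(m); return (l==1+st[1:,4].argmax())
def fill(m):
    h=cv2.findContours(m.astype(np.uint8),cv2.RETR_EXTERNAL,cv2.CHAIN_APPROX_NONE)[0]; o=np.zeros((400,640),np.uint8); cv2.drawContours(o,h,-1,1,-1); return o.astype(float)
rt=fill(red(T,(300,120,420,215))); rs=cv2.fillConvexPoly(np.zeros((400,640),np.uint8),cv2.convexHull(np.argwhere(red(S,(180,190,336,305)))[:,::-1].astype(np.int32)),1).astype(float)
TB=[box((-.1,.1),(-.14,.14),(0,.1)),box((-.122,-.09),(-.098,.098),(.034,.08))]
c=back(T,[(311.5,127.5),(409.3,129.3),(409.3,198.4),(310.5,197.4)],.1); print(c.round(3), c.mean(0))
q0=c.mean(0); q0[2]=0
for v,B in(([(T,rt)],TB),([(S,rs)],TB[:1]),([(T,rt),(S,rs)],TB)):
    b=fit(v,B,q0); print("box",b.x.round(4),round(b.fun,3))
print("release T/S",back(T,(360,178),.11).round(4),back(S,(266.5,215.5),.11).round(4), "jar",back(T,(414,230.5),.085).round(3))
# pixel predicted
q=b.x; print(proj(T,place(np.array([[-.045,0,.11],[-.122,.098,.08],[-.122,-.098,.08]]),q)).round(1),proj(S,place(np.array([[-.045,0,.11]]),q)).round(1))
E
```

```text
lvl0 [0.5981899 0.2254299 0.03     ]
ends [[0.581 0.261 0.034]
 [0.622 0.186 0.034]]
level [0.5983 0.228  0.4655] 0.14
level [0.5978 0.2305 0.4888] 0.087
level [0.5987 0.2289 0.4728] 0.245
[[ 0.779  0.009  0.1  ]
 [ 0.778 -0.27   0.1  ]
 [ 0.58  -0.269  0.1  ]
 [ 0.579  0.009  0.1  ]] [ 0.67888325 -0.13046892  0.1       ]
box [ 0.6805 -0.1281 -0.0027] 0.139
box [ 0.6798 -0.126   0.    ] 0.013
box [ 0.6808 -0.1272 -0.0007] 0.159
release T/S [[ 0.6344 -0.1294  0.11  ]] [[ 0.6417 -0.1244  0.11  ]] jar [[ 0.49  -0.285  0.085]]
[[359.2 177.5]
 [323.7 205.2]
 [392.5 206.2]] [[265.5 213.5]]
```

The candidates for the level in the top picture are silver (237,192), blue (257,151), turquoise (282,205) and pink (294,254). The silver one is bare aluminium with no look-alike colour, and the enlarged crop confirms that. The fit puts the toolbox at (0.680, -0.128) with yaw about 0, so the release is at (0.635, -0.128).

I'll go to the release first.

play_rows:
  commands:
    - [[1,-0.3,-0.2,0,0.1],[1,-0.6,-0.4,0,0.2],[1,-0.86,-0.56,0,0.3],[1,-0.86,-0.56,0,0.4],[1,-0.86,-0.56,0,0.5],[1,-0.86,-0.56,0,0.6],[1,-0.86,-0.56,0,0.7],[1,-0.86,-0.56,0,0.803],[1,-0.86,-0.56,0,0.803],[1,-0.86,-0.56,0,0.803],[1,-0.86,-0.56,0,0.803]]

```text
clock: 2.12
tcp_pos: [0.3349, 0.4842, 0.2314]
orientation: [-2.226, -2.217, -0.0]
contact_force: [-0.4, -0.0, -0.2]
grip_width: -0.0
gripper_force: 0.0
```

play_rows:
  commands:
    - [[1,-0.2,0.15,0,0],[1,-0.4,0.3,0,0],[1,-0.6,0.4,0,0],[1,-0.8,0.5,0,0],[1,-1,0.5,0,0],[1,-1,0.5,0,0]]

```text
clock: 2.62
tcp_pos: [0.4369, 0.2781, 0.2314]
orientation: [2.223, 2.218, -0.001]
contact_force: [-0.3, -1.5, -0.2]
grip_width: -0.0
gripper_force: 0.0
```

play_rows:
  commands:
    - [[1,-0.2,0.15,0,0],[1,-0.4,0.3,0,0],[1,-0.6,0.5,0,0],[1,-0.8,0.6,0,0],[1,-1,0.7,0,0],[1,-1,0.7,0,0]]

```text
clock: 3.12
tcp_pos: [0.5764, 0.0816, 0.2316]
orientation: [2.217, 2.225, 0.0]
contact_force: [1.3, 0.0, 0.4]
grip_width: -0.0
gripper_force: 0.0
```

play_rows:
  commands:
    - [[1,-0.2,0.05,0.05,0],[1,-0.4,0.1,0.15,0],[1,-0.6,0.2,0.25,0],[1,-0.8,0.3,0.3,0],[1,-1,0.3,0.35,0],[1,-1,0.3,0.35,0]]

```text
clock: 3.62
tcp_pos: [0.6345, -0.1232, 0.1599]
orientation: [2.223, 2.218, -0.006]
contact_force: [-1.1, -1.0, 0.5]
grip_width: 0.0001
gripper_force: 0.0
```

Run:
```python
from h import *
o=get_obs(); print(o["clock"],o["tcp_pos"],R.from_rotvec(o["orientation"]).as_matrix().round(3).tolist(),np.round(o["joints"],2),o["contact_force"])
```

```text
3.6167 [ 0.634499   -0.12324272  0.15989482] [[0.002, 1.0, -0.002], [1.0, -0.002, -0.004], [-0.004, -0.002, -1.0]] [-0.27  0.54  0.51  1.72 -0.31  0.96  0.36] [-1.09379404 -0.96548992  0.49751311]
```

play_rows:
  commands:
    - [[1,-0.02,0,0.1,0],[1,-0.02,0,0.2,0],[1,-0.02,0,0.225,0],[1,-0.02,0,0.225,0],[1,-0.02,0,0.225,0]]

```text
clock: 4.03
tcp_pos: [0.6356, -0.1191, 0.1168]
orientation: [-2.218, -2.224, -0.0]
contact_force: [0.1, -0.0, 0.6]
grip_width: -0.0002
gripper_force: 0.0
```

play_rows:
  commands:
    - [[1,0,0,0.01,0],[1,0,0,0.02,0],[1,0,0,0.03,0],[1,0,0,0.03,0],[1,0,0,0.03,0]]

```text
clock: 4.45
tcp_pos: [0.6354, -0.1195, 0.1105]
orientation: [2.22, 2.223, 0.0]
contact_force: [0.0, 0.5, 0.5]
grip_width: -0.0003
gripper_force: 0.0
```

play_rows:
  commands:
    - [[1,-0.04,0,-0.01,0],[1,-0.04,0,0.0,0],[1,-0.04,0,0.01,0],[1,-0.04,0,0.01,0]]

```text
clock: 4.78
tcp_pos: [0.6355, -0.1289, 0.1083]
orientation: [2.221, 2.22, -0.0]
contact_force: [0.2, -1.1, 1.4]
grip_width: -0.0003
gripper_force: 0.7
```

play_rows:
  commands:
    - [[1,0,0,0.005,0],[1,0,0,0.01,0],[1,0,0,0.01,0]]

```text
clock: 5.03
tcp_pos: [0.6353, -0.1276, 0.1061]
orientation: [-2.221, -2.222, -0.0]
contact_force: [-0.5, -1.6, 3.0]
grip_width: -0.0002
gripper_force: 1.7
```

play_rows:
  commands:
    - [[1,0,0,0.005,0],[1,0,0,0.01,0],[1,0,0,0.01,0]]

```text
clock: 5.28
tcp_pos: [0.6354, -0.1275, 0.1042]
orientation: [-2.22, -2.222, -0.0]
contact_force: [-0.7, -0.6, 3.5]
grip_width: -0.0002
gripper_force: 1.9
```

play_rows:
  commands:
    - [[1,0,0,0.005,0],[1,0,0,0.005,0],[1,0,0,0.005,0]]

```text
clock: 5.53
tcp_pos: [0.6354, -0.1276, 0.1034]
orientation: [-2.221, -2.222, -0.0]
contact_force: [-0.3, -0.3, 4.2]
grip_width: 0.0001
gripper_force: 2.0
```

Run:
```python
from h import *
p=viewer.grab_frame("top"); save(p,"pop.png"); 
for d in viewer.trace(p,"tray_front")[:2]: print(d["score"],d["rect"])
print(get_obs()["contact_force"])
```

```text
0.77 [326.8, 200.1, 389.9, 249.2]
[-1.49380178 -0.90331499  4.79724729]
```

play_rows:
  commands:
    - [[1,0,0,-0.2,0],[1,0,0,-0.4,0],[-1,0.2,0,-0.5,0],[-1,0.4,0,-0.5,-0.08],[-1,0.6,0,-0.5,-0.16],[-1,0.8,0,-0.5,-0.24],[-1,1,0,-0.5,-0.302],[-1,1,0,-0.5,-0.302]]

```text
clock: 6.3
tcp_pos: [0.6342, 0.0852, 0.2022]
orientation: [-1.609, -2.692, -0.008]
contact_force: [0.1, 1.6, -0.9]
grip_width: 0.0723
gripper_force: 0.0
```

Run:
```python
from h import *
o=get_obs(); M=R.from_rotvec(o["orientation"]).as_matrix(); print(o["tcp_pos"],M.round(3).tolist())
print("shift to level", (np.array([.598,.229,.15])-o["tcp_pos"])@M/.2)
p=viewer.grab_frame("top"); d=viewer.trace(p,"tray_front")[0]; print(d["score"],d["rect"])
p["pixels"]=p["pixels"].copy(); cv2.imwrite("pics/pop2.png",cv2.resize(p["pixels"][110:290,250:450,::-1],None,fx=3,fy=3))
```

```text
[0.63415103 0.08515261 0.20224065] [[-0.474, 0.881, -0.002], [0.881, 0.474, 0.007], [0.007, 0.002, -1.0]]
shift to level [0.71724591 0.18113797 0.26636196]
0.83 [323.1, 198.5, 391.1, 249.5]
```

View pics/pop2.png

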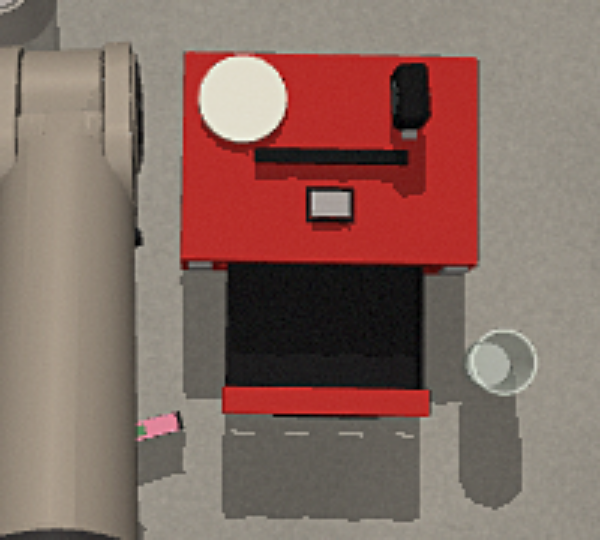

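The tray has popped out: its black floor shows at crop rows 265–388 and the red front at rows 388–414. Next I'll move over the silver level and check it with the wrist camera.

play_rows:
  commands:
    - [[-1,0.2,0.05,0.1,0],[-1,0.4,0.1,0.2,0],[-1,0.6,0.15,0.27,0],[-1,0.72,0.18,0.27,0],[-1,0.72,0.18,0.27,0],[-1,0.72,0.18,0.27,0],[-1,0.72,0.18,0.27,0]]

```text
clock: 6.98
tcp_pos: [0.6019, 0.2147, 0.1492]
orientation: [1.639, 2.679, -0.002]
contact_force: [-0.0, -0.6, 1.1]
grip_width: 0.0854
gripper_force: 0.0
```

```bash
cat > wr.py <<'E'
from h import *
def wproj(p,o):
    M=np.eye(4); M[:3,:3]=R.from_rotvec(o["orientation"]).as_matrix(); M[:3,3]=o["tcp_pos"]
    p["world_to_cam"]=np.linalg.inv(M@np.array(p["hand_eye"])); return p
E
python3 - <<'E'
from wr import *; from fit import *
o=get_obs(); p=viewer.grab_frame("wrist"); wproj(p,o); save(p,"w1.png"); print(o["tcp_pos"],o["orientation"])
for d in viewer.trace(p,"level_mid"):
    m=d["pixels"]; print(d["score"],d["rect"],p["pixels"][m].mean(0))
    if d["score"]>.3:
        b=fit([(p,m.astype(float))],[box((-.009,.009),(-.05,.05),(0,.034))],[.598,.229,.475]); print(b.x,b.fun)
M=R.from_rotvec(o["orientation"]).as_matrix(); print("yaw tool y",np.arctan2(M[1,1],M[0,1]))
E
```

```text
[0.60185507 0.21469357 0.14918814] [ 1.63920214e+00  2.67902451e+00 -1.91245682e-03]
0.9 [39.7, 191.1, 89.4, 307.1] [158.60588115  97.84092301 104.59138248]
[ 0.79207407 -0.0747037   0.5787037 ] 1.0
0.81 [166.9, 261.6, 278.5, 298.6] [ 44.41534772 109.43884892  97.17122302]
[ 0.79207407 -0.0747037   0.5787037 ] 1.0
0.74 [394.6, 224.5, 430.4, 339.4] [40.29466162 57.26439681 86.3715847 ]
[ 0.79207407 -0.0747037   0.5787037 ] 1.0
0.65 [315.3, 112.1, 336.0, 234.7] [179.6646729  181.60485981 159.4564486 ]
[0.59928357 0.23002643 0.46750237] 0.030646875572658966
yaw tool y 0.472599249589608
```

View pics/w1.png

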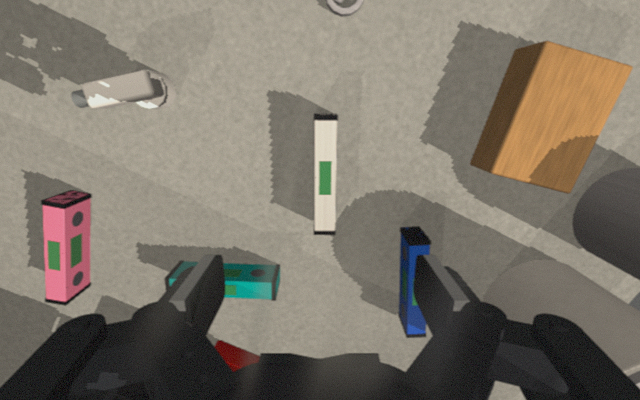

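The silver level is in the centre of the wrist view, around (325,175). The fit there gives (0.599, 0.230) with yaw 0.468, which agrees with the fixed cameras, so I'll descend.

play_rows:
  commands:
    - [[-1,0.074,0.025,0.15,0],[-1,0.074,0.025,0.3,0],[-1,0.074,0.025,0.45,0],[-1,0.074,0.025,0.6,0],[-1,0.074,0.025,0.7,0],[-1,0.074,0.025,0.7,0],[-1,0.074,0.025,0.7,0]]

```text
clock: 7.67
tcp_pos: [0.5992, 0.2302, 0.009]
orientation: [-1.64, -2.679, 0.003]
contact_force: [0.3, -0.2, 0.1]
grip_width: 0.0855
gripper_force: 0.0
```

play_rows:
  commands:
    - [[1,0,0,0,0],[1,0,0,0,0],[1,0,0,0,0],[1,0,0,0,0],[1,0,0,0,0],[1,0,0,0,0],[1,0,0,0,0],[1,0,0,0,0]]
  grip_force: 40

```text
clock: 8.33
tcp_pos: [0.5994, 0.2326, 0.0101]
orientation: [1.636, 2.682, 0.001]
contact_force: [-0.9, -0.4, 5.9]
grip_width: 0.0173
gripper_force: 40.4
```

play_rows:
  commands:
    - [[1,0,0,-0.2,0],[1,0,0,-0.4,0],[1,0,0,-0.6,0],[1,-0.1,-0.1,-0.8,0.06],[1,-0.25,-0.2,-0.85,0.12],[1,-0.4,-0.35,-0.85,0.18],[1,-0.55,-0.5,-0.85,0.24],[1,-0.7,-0.6,-0.85,0.3],[1,-0.7,-0.6,-0.85,0.3],[1,-0.7,-0.6,-0.85,0.3],[1,-0.7,-0.6,-0.85,0.3]]

```text
clock: 9.25
tcp_pos: [0.5562, 0.0534, 0.1791]
orientation: [-2.216, -2.226, -0.0]
contact_force: [-0.4, 1.4, -2.2]
grip_width: 0.0172
gripper_force: 39.8
```

Run:
```python
from h import *
o=get_obs(); M=R.from_rotvec(o["orientation"]).as_matrix(); print(o["tcp_pos"],M.round(3).tolist(),o["grip_width"],np.round(o["joints"],2))
p=viewer.grab_frame("top")
u=lambda c:(c[0]/3+250,c[1]/3+110)
print("front wall inner top",back(p,u((325,388)),.08),"outer top",back(p,u((325,412)),.08))
print("sides inner",back(p,[u((229,330)),u((420,330))],.06))
print((np.array([.515,-.128,.18])-o["tcp_pos"])@M/.2)
```

```text
[0.55623549 0.05338754 0.17911358] [[-0.004, 1.0, -0.0], [1.0, 0.004, 0.001], [0.001, -0.0, -1.0]] 0.017239209940888085 [-0.62  0.38  0.52  1.92 -0.23  0.91  0.02]
front wall inner top [[ 0.46335455 -0.1283625   0.08      ]] outer top [[ 0.44082338 -0.12850385  0.08      ]]
sides inner [[ 0.51775424 -0.03751916  0.06      ]
 [ 0.52039551 -0.22106578  0.06      ]]
[-0.90603471 -0.21010032 -0.00487298]
```

play_rows:
  commands:
    - [[1,-0.15,-0.05,0,0],[1,-0.3,-0.1,0,0],[1,-0.5,-0.15,0,0],[1,-0.7,-0.2,0,0],[1,-0.85,-0.21,0,0],[1,-0.91,-0.21,0,0],[1,-0.91,-0.21,0,0],[1,-0.91,-0.21,0,0],[1,-0.91,-0.21,0,0]]

```text
clock: 10.05
tcp_pos: [0.5157, -0.127, 0.1789]
orientation: [-2.213, -2.229, -0.0]
contact_force: [-1.0, -0.7, -2.7]
grip_width: 0.0172
gripper_force: 39.8
```

play_rows:
  commands:
    - [[1,0,0,0.1,0],[1,0,0,0.2,0],[1,0,0,0.3,0],[1,0,0,0.4,0],[1,0,0,0.5,0],[1,0,0,0.6,0],[1,0,0,0.62,0],[1,0,0,0.62,0],[1,0,0,0.62,0]]

```text
clock: 10.8
tcp_pos: [0.5157, -0.1283, 0.0557]
orientation: [2.215, 2.227, 0.001]
contact_force: [0.1, -0.5, -2.1]
grip_width: 0.0173
gripper_force: 39.7
```

Next: 10 mm farther, in small steps.

play_rows:
  commands:
    - [[1,0,0,0.015,0],[1,0,0,0.03,0],[1,0,0,0.045,0],[1,0,0,0.05,0],[1,0,0,0.05,0],[1,0,0,0.05,0]]

```text
clock: 11.3
tcp_pos: [0.5151, -0.1293, 0.0454]
orientation: [2.217, 2.225, 0.0]
contact_force: [-0.1, -0.4, -2.0]
grip_width: 0.0171
gripper_force: 39.7
```

play_rows:
  commands:
    - [[1,0,0,0.004,0],[1,0,0,0.008,0],[1,0,0,0.008,0]]

```text
clock: 11.55
tcp_pos: [0.5152, -0.1293, 0.044]
orientation: [2.217, 2.225, 0.0]
contact_force: [-0.9, 1.3, 2.2]
grip_width: 0.0173
gripper_force: 40.3
```

play_rows:
  commands:
    - [[0.2,0,0,0,0],[0.2,0,0,0,0],[0.2,0,0,0,0],[0.2,0,0,0,0],[0.2,0,0,0,0],[0.2,0,0,0,0]]

```text
clock: 12.05
tcp_pos: [0.5151, -0.1293, 0.0437]
orientation: [2.217, 2.226, 0.0]
contact_force: [-0.5, 0.2, 0.1]
grip_width: 0.0341
gripper_force: 0.0
```

play_rows:
  commands:
    - [[0.2,0,0,-0.1,0],[0.2,0,0,-0.2,0],[0.2,0,0,-0.35,0],[0.2,0,0,-0.5,0],[0.2,0,0,-0.6,0],[0.2,0,0,-0.6,0],[0.2,0,0,-0.6,0],[0.2,0,0,-0.6,0]]

```text
clock: 12.72
tcp_pos: [0.5145, -0.1289, 0.163]
orientation: [-2.216, -2.225, 0.001]
contact_force: [-0.2, -0.7, -1.1]
grip_width: 0.0339
gripper_force: 0.0
```

Run:
```python
from wr import *; from fit import *
o=get_obs(); p=viewer.grab_frame("wrist"); wproj(p,o); save(p,"w2.png"); print(o["tcp_pos"],o["orientation"],np.round(o["joints"],2))
for d in viewer.trace(p,"level_mid")[:3]:
    m=d["pixels"]; b=fit([(p,m.astype(float))],[box((-.009,.009),(-.05,.05),(.034,.068))],[.515,-.129,0]); print(d["score"],d["rect"],p["pixels"][m].mean(0),b.x,b.fun)
```

```text
[ 0.51453387 -0.12894951  0.1630478 ] [-2.21633523e+00 -2.22525358e+00  5.70610734e-04] [-0.33  0.36  0.57  2.   -0.26  0.86  0.38]
0.8 [196.7, 0.0, 233.5, 25.8] [125.32872504  87.52841782  96.21505376] [ 0.71380658 -0.46858848  0.55144033] 1.0
0.71 [308.3, 135.2, 332.0, 265.8] [210.04377565 221.81771546 206.52017784] [ 5.14661545e-01 -1.31290426e-01 -1.84141655e-04] 0.047367291649902096
```

View pics/w2.png

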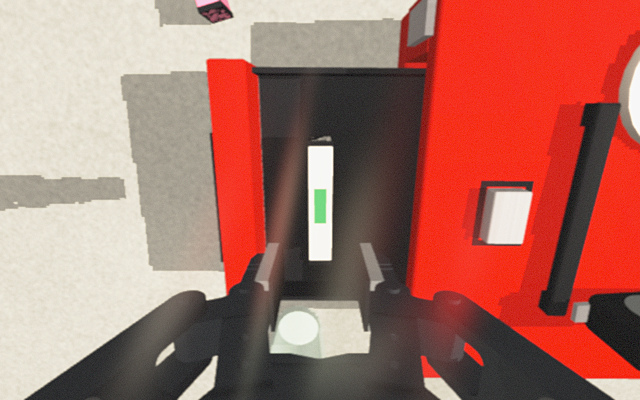

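The level stands upright in the tray (wrist view, x 308–332, y 145–260). Next I'll go in front of the tray with the fingers shut.

play_rows:
  commands:
    - [[1,0,-0.1,0,0],[1,0,-0.2,0,0],[1,0,-0.3,0,0],[1,0,-0.4,0,0],[1,0,-0.5,0,0],[1,0,-0.5,0,0],[1,0,-0.5,0,0],[1,0,-0.5,0,0]]

```text
clock: 13.48
tcp_pos: [0.4156, -0.1296, 0.1635]
orientation: [2.217, 2.226, -0.0]
contact_force: [0.3, -0.3, 0.4]
grip_width: 0.0001
gripper_force: 0.0
```

play_rows:
  commands:
    - [[1,0,0,0.1,0],[1,0,0,0.2,0],[1,0,0,0.3,0],[1,0,0,0.35,0],[1,0,0,0.35,0],[1,0,0,0.35,0]]

```text
clock: 13.98
tcp_pos: [0.4153, -0.1299, 0.0935]
orientation: [-2.217, -2.225, 0.002]
contact_force: [0.1, -0.3, 0.3]
grip_width: 0.0001
gripper_force: 0.0
```

play_rows:
  commands:
    - [[1,0,0,0.05,0],[1,0,0,0.1,0],[1,0,0,0.15,0],[1,0,0,0.18,0],[1,0,0,0.18,0],[1,0,0,0.18,0]]

```text
clock: 14.48
tcp_pos: [0.4147, -0.1297, 0.0573]
orientation: [-2.217, -2.225, 0.001]
contact_force: [0.5, -0.0, 0.4]
grip_width: -0.0002
gripper_force: 0.0
```

play_rows:
  commands:
    - [[1,0,0.01,0,0],[1,0,0.02,0,0],[1,0,0.03,0,0],[1,0,0.04,0,0],[1,0,0.05,0,0],[1,0,0.06,0,0],[1,0,0.07,0,0],[1,0,0.08,0,0],[1,0,0.09,0,0],[1,0,0.1,0,0],[1,0,0.1,0,0],[1,0,0.1,0,0]]

```text
clock: 15.48
tcp_pos: [0.4351, -0.1295, 0.0576]
orientation: [-2.217, -2.226, 0.0]
contact_force: [-3.8, 0.7, 0.3]
grip_width: -0.0001
gripper_force: 1.7
```

play_rows:
  commands:
    - [[1,0,0.01,0,0],[1,0,0.025,0,0],[1,0,0.04,0,0],[1,0,0.055,0,0],[1,0,0.07,0,0],[1,0,0.085,0,0],[1,0,0.1,0,0],[1,0,0.115,0,0],[1,0,0.13,0,0],[1,0,0.14,0,0],[1,0,0.15,0,0],[1,0,0.15,0,0]]

```text
clock: 16.48
tcp_pos: [0.465, -0.1296, 0.0576]
orientation: [-2.217, -2.225, 0.001]
contact_force: [-4.1, -0.7, 1.5]
grip_width: 0.0
gripper_force: 2.2
```

play_rows:
  commands:
    - [[1,0,0.01,0,0],[1,0,0.025,0,0],[1,0,0.04,0,0],[1,0,0.055,0,0],[1,0,0.07,0,0],[1,0,0.085,0,0],[1,0,0.1,0,0],[1,0,0.115,0,0],[1,0,0.13,0,0],[1,0,0.14,0,0],[1,0,0.15,0,0],[1,0,0.15,0,0]]

```text
clock: 17.48
tcp_pos: [0.4946, -0.1296, 0.0575]
orientation: [-2.217, -2.225, 0.001]
contact_force: [-6.1, -1.3, 2.3]
grip_width: -0.0003
gripper_force: 2.7
```

play_rows:
  commands:
    - [[1,0,0.01,0,0],[1,0,0.025,0,0],[1,0,0.04,0,0],[1,0,0.055,0,0],[1,0,0.07,0,0],[1,0,0.085,0,0],[1,0,0.1,0,0],[1,0,0.115,0,0],[1,0,0.13,0,0],[1,0,0.14,0,0],[1,0,0.15,0,0],[1,0,0.15,0,0]]

```text
clock: 18.48
tcp_pos: [0.5242, -0.1297, 0.0576]
orientation: [-2.217, -2.224, 0.002]
contact_force: [-7.2, -0.6, 4.0]
grip_width: 0.0002
gripper_force: 3.3
```

play_rows:
  commands:
    - [[1,0,0.01,0,0],[1,0,0.02,0,0],[1,0,0.03,0,0],[1,0,0.04,0,0],[1,0,0.05,0,0],[1,0,0.06,0,0],[1,0,0.06,0,0],[1,0,0.06,0,0]]

```text
clock: 19.15
tcp_pos: [0.5359, -0.1297, 0.0575]
orientation: [-2.217, -2.224, 0.002]
contact_force: [-7.3, -1.9, 3.8]
grip_width: -0.0001
gripper_force: 3.6
```

play_rows:
  commands:
    - [[1,0,0.005,0,0],[1,0,0.01,0,0],[1,0,0.015,0,0],[1,0,0.02,0,0],[1,0,0.025,0,0],[1,0,0.025,0,0],[1,0,0.025,0,0]]

```text
clock: 19.73
tcp_pos: [0.5407, -0.1298, 0.0576]
orientation: [-2.217, -2.224, 0.003]
contact_force: [-7.5, -2.0, 4.8]
grip_width: 0.0
gripper_force: 4.0
```

Run:
```python
from h import *
S=viewer.grab_frame("top"); d=viewer.trace(S,"tray_front"); print([(x["score"],x["rect"]) for x in d[:2]])
cv2.imwrite("pics/t3.png",cv2.resize(S["pixels"][160:240,290:430,::-1],None,fx=4,fy=4)); print(get_obs()["contact_force"])
```

```text
[(0.61, [323.9, 201.4, 350.2, 210.0])]
[-6.92830363 -0.73302518  4.56580572]
```

View pics/t3.png

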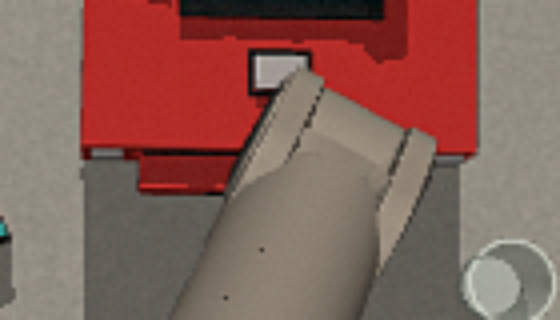

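The tray's front is almost back at its starting place: its lower edge is at crop row 193, full row about 208. I'll keep on in small steps.

play_rows:
  commands:
    - [[1,0,0.003,0,0],[1,0,0.006,0,0],[1,0,0.01,0,0],[1,0,0.01,0,0]]

```text
clock: 20.17
tcp_pos: [0.5425, -0.1298, 0.0575]
orientation: [-2.217, -2.223, 0.003]
contact_force: [-9.1, -0.9, 5.1]
grip_width: 0.0001
gripper_force: 4.1
```

play_rows:
  commands:
    - [[1,0,0.003,0,0],[1,0,0.005,0,0],[1,0,0.005,0,0]]

```text
clock: 20.42
tcp_pos: [0.5435, -0.1298, 0.0575]
orientation: [-2.217, -2.223, 0.003]
contact_force: [-8.4, -1.2, 5.1]
grip_width: 0.0002
gripper_force: 4.2
```

play_rows:
  commands:
    - [[1,0,0.003,0,0],[1,0,0.005,0,0],[1,0,0.005,0,0]]

```text
clock: 20.67
tcp_pos: [0.5445, -0.1298, 0.0576]
orientation: [-2.217, -2.223, 0.003]
contact_force: [-8.0, -0.9, 5.7]
grip_width: -0.0003
gripper_force: 4.2
```

play_rows:
  commands:
    - [[1,0,0.003,0,0],[1,0,0.005,0,0],[1,0,0.005,0,0]]

```text
clock: 20.92
tcp_pos: [0.5455, -0.1298, 0.0576]
orientation: [-2.217, -2.223, 0.003]
contact_force: [-8.2, -1.1, 5.6]
grip_width: 0.0001
gripper_force: 4.2
```

play_rows:
  commands:
    - [[1,0,0.003,0,0],[1,0,0.005,0,0],[1,0,0.005,0,0]]

```text
clock: 21.17
tcp_pos: [0.5465, -0.1298, 0.0575]
orientation: [-2.217, -2.223, 0.003]
contact_force: [-9.2, -1.3, 5.2]
grip_width: 0.0
gripper_force: 4.2
```

play_rows:
  commands:
    - [[1,0,0.002,0,0],[1,0,0.004,0,0],[1,0,0.004,0,0]]

```text
clock: 21.42
tcp_pos: [0.5471, -0.1298, 0.0575]
orientation: [-2.217, -2.223, 0.003]
contact_force: [-9.0, -1.8, 7.0]
grip_width: 0.0
gripper_force: 4.6
```

play_rows:
  commands:
    - [[1,0,0,-0.002,0],[1,0,0,-0.003,0],[1,0,0,-0.003,0]]

```text
clock: 21.67
tcp_pos: [0.5467, -0.1298, 0.0576]
orientation: [-2.216, -2.223, 0.004]
contact_force: [-7.9, -1.4, 0.4]
grip_width: -0.0001
gripper_force: 4.0
```

Good, the vertical load is gone. I'll keep pushing.

play_rows:
  commands:
    - [[1,0,0.003,0,0],[1,0,0.007,0,0],[1,0,0.007,0,0]]

```text
clock: 21.92
tcp_pos: [0.5478, -0.1298, 0.0576]
orientation: [-2.216, -2.222, 0.005]
contact_force: [-8.5, -1.7, 2.1]
grip_width: -0.0006
gripper_force: 4.6
```

play_rows:
  commands:
    - [[1,0,0.002,0,0],[1,0,0.005,0,0],[1,0,0.005,0,0]]

```text
clock: 22.17
tcp_pos: [0.5487, -0.1298, 0.0576]
orientation: [-2.216, -2.222, 0.005]
contact_force: [-9.7, -1.2, 3.4]
grip_width: -0.0001
gripper_force: 4.7
```

play_rows:
  commands:
    - [[1,0,0.002,0,0],[1,0,0.005,0,0],[1,0,0.005,0,0]]

```text
clock: 22.42
tcp_pos: [0.5496, -0.1298, 0.0576]
orientation: [-2.216, -2.222, 0.005]
contact_force: [-10.0, -2.5, 2.9]
grip_width: 0.0001
gripper_force: 4.8
```

play_rows:
  commands:
    - [[1,0,0.002,0,0],[1,0,0.004,0,0],[1,0,0.004,0,0]]

```text
clock: 22.67
tcp_pos: [0.5503, -0.1297, 0.0576]
orientation: [-2.216, -2.222, 0.005]
contact_force: [-9.5, -0.9, 4.2]
grip_width: -0.0001
gripper_force: 4.9
```

play_rows:
  commands:
    - [[1,0,0.002,-0.001,0],[1,0,0.0035,-0.001,0],[1,0,0.0035,-0.001,0]]

```text
clock: 22.92
tcp_pos: [0.5508, -0.1297, 0.0576]
orientation: [-2.216, -2.222, 0.006]
contact_force: [-10.5, -2.0, 2.7]
grip_width: 0.0001
gripper_force: 5.0
```

play_rows:
  commands:
    - [[1,0,0.002,-0.001,0],[1,0,0.0035,-0.001,0],[1,0,0.0035,-0.001,0]]

```text
clock: 23.17
tcp_pos: [0.5513, -0.1298, 0.0577]
orientation: [-2.216, -2.221, 0.006]
contact_force: [-9.6, -1.8, 1.3]
grip_width: 0.0003
gripper_force: 5.0
```

play_rows:
  commands:
    - [[1,0,0.002,0,0],[1,0,0.004,0,0],[1,0,0.004,0,0]]

```text
clock: 23.42
tcp_pos: [0.5521, -0.1298, 0.0577]
orientation: [-2.215, -2.221, 0.006]
contact_force: [-9.4, -2.8, 1.4]
grip_width: -0.0001
gripper_force: 5.0
```

play_rows:
  commands:
    - [[1,0,0.002,0,0],[1,0,0.004,0,0],[1,0,0.004,0,0]]

```text
clock: 23.67
tcp_pos: [0.5528, -0.1297, 0.0577]
orientation: [-2.215, -2.221, 0.006]
contact_force: [-10.0, -1.4, 2.4]
grip_width: -0.0002
gripper_force: 5.1
```

play_rows:
  commands:
    - [[1,0,0.002,0,0],[1,0,0.004,0,0],[1,0,0.004,0,0]]

```text
clock: 23.92
tcp_pos: [0.5536, -0.1298, 0.0577]
orientation: [-2.215, -2.221, 0.006]
contact_force: [-10.0, -1.5, 2.1]
grip_width: 0.0
gripper_force: 5.1
```

play_rows:
  commands:
    - [[1,0,0.002,0,0],[1,0,0.004,0,0],[1,0,0.004,0,0]]

```text
clock: 24.17
tcp_pos: [0.5545, -0.1298, 0.0577]
orientation: [-2.216, -2.221, 0.006]
contact_force: [-9.8, -1.8, 1.5]
grip_width: 0.0003
gripper_force: 4.9
```

play_rows:
  commands:
    - [[1,0,0.002,0,0],[1,0,0.004,0,0],[1,0,0.004,0,0]]

```text
clock: 24.42
tcp_pos: [0.5556, -0.1298, 0.0577]
orientation: [-2.216, -2.222, 0.006]
contact_force: [-7.9, -1.3, 0.1]
grip_width: 0.0003
gripper_force: 4.4
```

play_rows:
  commands:
    - [[1,0,0.002,0,0],[1,0,0.003,0,0],[1,0,0.003,0,0]]

```text
clock: 24.67
tcp_pos: [0.5564, -0.1298, 0.0577]
orientation: [-2.216, -2.222, 0.005]
contact_force: [-8.6, -2.3, -0.6]
grip_width: -0.0002
gripper_force: 4.1
```

play_rows:
  commands:
    - [[1,0,0.002,0,0],[1,0,0.003,0,0],[1,0,0.003,0,0]]

```text
clock: 24.92
tcp_pos: [0.5572, -0.1298, 0.0577]
orientation: [-2.216, -2.222, 0.005]
contact_force: [-8.3, -1.9, -1.1]
grip_width: 0.0001
gripper_force: 3.8
```

play_rows:
  commands:
    - [[1,0,0.002,0,0],[1,0,0.004,0,0],[1,0,0.004,0,0]]

```text
clock: 25.17
tcp_pos: [0.5578, -0.1298, 0.0577]
orientation: [-2.216, -2.222, 0.006]
contact_force: [-8.3, -2.2, -0.4]
grip_width: 0.0001
gripper_force: 4.1
```

play_rows:
  commands:
    - [[1,0,0.002,0,0],[1,0,0.004,0,0],[1,0,0.004,0,0]]

```text
clock: 25.42
tcp_pos: [0.5586, -0.1298, 0.0577]
orientation: [-2.216, -2.222, 0.006]
contact_force: [-8.4, -1.5, 1.9]
grip_width: -0.0002
gripper_force: 4.2
```

play_rows:
  commands:
    - [[1,0,0.002,0,0],[1,0,0.004,0,0],[1,0,0.004,0,0]]

```text
clock: 25.67
tcp_pos: [0.5587, -0.1298, 0.0577]
orientation: [-2.215, -2.221, 0.007]
contact_force: [-11.3, -1.7, 1.1]
grip_width: 0.0004
gripper_force: 5.2
```

play_rows:
  commands:
    - [[1,0,0.001,0,0],[1,0,0.003,0,0],[1,0,0.003,0,0]]

```text
clock: 25.92
tcp_pos: [0.5588, -0.1298, 0.0577]
orientation: [-2.215, -2.22, 0.007]
contact_force: [-11.7, -1.4, 4.5]
grip_width: -0.0003
gripper_force: 5.9
```

play_rows:
  commands:
    - [[1,0,0.001,-0.001,0],[1,0,0.003,-0.001,0],[1,0,0.003,-0.001,0]]

```text
clock: 26.17
tcp_pos: [0.5588, -0.1298, 0.0577]
orientation: [-2.214, -2.22, 0.008]
contact_force: [-13.0, -1.6, 4.7]
grip_width: -0.0
gripper_force: 6.4
```

Run:
```python
from h import *
for i in range(5): viewer.grab_frame("top"); print(get_obs()["contact_force"].round(1))
```

```text
[-13.   -1.6   4.2]
[-13.1  -0.9   3.7]
[-13.1  -1.5   3.7]
[-12.3  -1.7   3.1]
[-13.7  -1.1   3.4]
```

The push holds steady at about 13 N, so the catch has clicked. I'll back off slowly.

play_rows:
  commands:
    - [[1,0,-0.01,0,0],[1,0,-0.02,0,0],[1,0,-0.04,0,0],[1,0,-0.06,0,0],[1,0,-0.08,0,0],[1,0,-0.11,0,0],[1,0,-0.15,0,0],[1,0,-0.2,0,0],[1,0,-0.2,0,0],[1,0,-0.2,0,0]]

```text
clock: 27.25
tcp_pos: [0.5232, -0.1291, 0.0592]
orientation: [2.217, 2.225, 0.001]
contact_force: [0.2, 0.7, 0.2]
grip_width: 0.0002
gripper_force: 0.0
```

play_rows:
  commands:
    - [[1,0,0,-0.2,0],[1,0,0,-0.4,0],[1,0.2,0,-0.6,0],[1,0.4,0,-0.8,0],[1,0.6,0,-0.8,0],[1,0.8,0,-0.8,0],[1,1,0,-0.8,0],[1,1,0,-0.8,0],[1,1,0,-0.8,0],[1,1,0,-0.8,0]]

```text
clock: 28.08
tcp_pos: [0.5229, 0.0724, 0.2192]
orientation: [2.213, 2.229, 0.001]
contact_force: [0.6, -0.1, -0.3]
grip_width: 0.0001
gripper_force: 0.0
```

Run:
```python
from h import *
S=viewer.grab_frame("top"); print([(x["score"],x["rect"]) for x in viewer.trace(S,"tray_front")[:2]],get_obs()["contact_force"].round(1),np.abs(get_obs()["qvel"]).max())
cv2.imwrite("pics/t4.png",cv2.resize(S["pixels"][110:270,290:450,::-1],None,fx=3,fy=3))
```

```text
[(0.78, [325.4, 199.5, 391.7, 209.4])] [-0.2 -0.2  0.5] 0.01573105353551939
```

View pics/t4.png

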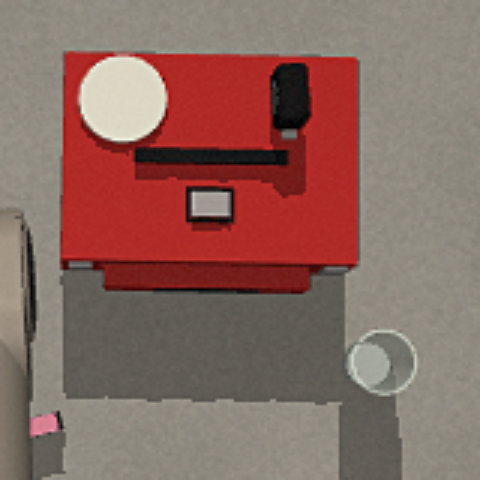

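The tray stays shut at its latched place: its front is at crop rows 265–291, as it was at the start. The jar, coaster and tape are where they were, so I'll hand in.

```bash
python3 -c "
from bench import r; print(r.hand_in())"
```

```text
the job is handed in; nothing more can be done
None
```

The silver level is in the tray, which clicked shut at about 13 N and stayed latched when I let go; the job is handed in at about 28 s of the 72 s, and no verdict came back.

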